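Release a sample cell from its ratchet clamp

ROBOT

A 7-joint arm with a two-finger parallel gripper is mounted at the origin on the work surface. World frame = base frame: x ahead of the robot, y to its left, z up, the work surface at z = 0. Lengths are in m, angles in rad, forces in N, time in s.
With the tool pointing down it reaches from about 0.425 to 0.925 m from the base axis. Payload 6.8 kg.
Tool frame: the origin (TCP) lies midway between the tips of the shut fingers; the grasp point (between the pads) lies 19 mm behind it; z points along the fingers, y is the line along which they close (so a half turn about z gives the same grasp; the last joint's range is limited). The gripper opens to 85 mm and grips with 20 to 120 N. Pads are 22 mm wide; open, the fingers measure 114 mm over their backs; the gripper's body (76 mm by 85 mm) begins 54 mm behind the grasp point. The pads swing forward as they close: fully open they stand 13 mm farther back than shut.
Start: joints at [-0.108, 0.477, 0.022, 1.555, -0.011, 1.109, -0.083], TCP at [0.675, 0, 0.231] pointing down, gripper open.
Joint ranges: [-2.96, 2.96], [-0.34, 2.1], [-1.41, 1.46], [0.24, 2.44], [-1.37, 4.51], [0.17, 1.92], [-2.96, 2.96]. Speed limits (rad/s): [2.39, 2.39, 3.14, 3.14, 3.14, 3.14, 3.14].

INTERFACE

Orientations are given as a unit quaternion [w, x, y, z].
In Python, from station import bot, imaging gives the robot as it stands.
- The arm moves only by the tool move_arm, never from a script. Its argument "commands" is a list that holds one entry, the list of rows, each a list of 7 numbers: the shift along the tool's x, y, z in m, then the turn, a rotation vector about the tool's x, y, z in degrees, then the finger opening in m, from 0 to 0.0854. In form: [[[x, y, z, rx, ry, rz, grip], ...]]. A call has 1 to 20 rows; each row shifts and turns the commanded pose from where the row before left it, along the tool's axes as they then stand; what a row does not reach is not made up. A row lasts 1/8 s, in which the tool goes at most 62.5 mm and 10.7 degrees, less where a joint would pass 70% of its speed; a pose out of reach is approached as far as the arm can. A call is refused whole if a number of a shift passes 0.0625 or a number of a turn 10.7, either way. A call with a gripper value outside its range is refused whole. The fingers move at their own pace and stop on an object; "squeeze" is the grip in N (left out, the last holds). Time passes only in rows, so rows that do not move let the fingers close. It gives the time, the measured TCP pose, the force, the opening and the grip force at its end, in the units of the state.
- bot.get_obs(): the state, without advancing time (a new reading comes with each control period).
- imaging.read_camera(name): name is "scene" or "side" or "wrist"; returns the picture (400x640x3 uint8, red, green, blue); there is no depth.
- imaging.calibration(name): a dict with "intrinsics" (3x3 intrinsics, pixels), "extrinsics" (4x4, takes a point from camera to world coordinates); the wrist camera has in their place "mount" (4x4, takes a point from camera to tool coordinates, whose origin is the TCP and whose axes are the flange's). Camera axes: x right, y down, z forward; pixel columns grow to the right and rows downward; lengths in m; the calibration is good to about 2 mm. A picture is of the moment at which its call begins: read the wrist's pose just before it. calibration takes no time and is no camera call.
- bot.hand_in(): hands the job in; it is judged then, once.
The state is a dict: "t": time; "q": joint angles; "joint_vel": joint speeds; "joint_torque": joint torques, N m; "eef_pos": TCP position; "tool_rot": TCP orientation; "contact_force": force on the tool from outside, world axes, zero at the start; "torque": the same for the moment, N m; "gripper_width": opening from 0.0 (shut) to 1.0 (fully open); "grasp_force": force on a finger pad.
Only numpy, scipy, OpenCV 4.12 (cv2) and the standard library are available. Lean on these libraries where they do the work, as an engineer would, in place of code of your own. Each camera call takes 0.05 s, during which the arm holds its last target. There are 200 camera calls.

TASK

Lift the red pawl of the ratchet clamp so that it stays up, then slide the blue clamp bar all the way back by its green post and take the yellow sample cell out. Set the cell down, without dropping it, flat in the white tray with its window still facing up, and leave the clamp open and the other things on the bench where they are.

Things in the scene. Friction and masses are not known exactly. Their poses are not given: they have to be found in the camera images.
- clamp: Ratchet clamp, bolted down. Origin on the bench, on its centre line; local +x: the way the bar opens. Base plate 300 x 100 mm (x -180 to 120), top z = 12 mm. The cell stands on it against a grey fixed jaw (x -172 to -150, top z = 52 mm) at its -x end, low guide rails along its sides (y 24 to 32 mm, top z = 17 mm). Cheeks of the pawl's hinge: x 73 to 97, y 14 to 20, top z = 62 mm.
- clamp_bar (a joint): Slide of the bar along the clamp's +x, m: 0 clamped, 0.05 fully back. Rubs with 4 N, stays where left. With the pawl down it is stopped after about 1.5 mm. Blue jaw on the bar: 50 mm wide, top z = 60 mm, face at clamp x = -48 mm when clamped; its lip reaches 17 mm over the cell's end, 2 mm above it.
- bar_post (a point): Grip of the bar: green upright round post near the bar's free end, 18 mm across, z = 40 to 96 mm; this point is on its axis, 21 mm below its top. It moves with the bar, at clamp x = 138 mm when clamped.
- bar_lip (a point): Lower front edge of the blue jaw's lip, middle; moves with the bar (clamp x = -66 mm, z = 50 mm when clamped).
- pawl (a joint): Angle of the pawl in rad: 0 down in the teeth, grows as its red tab goes up (and over towards the clamp's +x), stop at 1.0. Clear of the teeth from about 0.15. Stiff hinge of about 0.12 N m (2 N at the tab): stays where it is left, no spring. Raised, the tab's top stands up to 140 mm above the bench: carry the cell over or round it.
- pawl_tab (a point): Centre of the grip part of the red tab that stands up at the pawl's tip: 14 mm along the clamp's x, 20 mm along its y, with 15 mm above this point to the tab's top; bar teeth lie 35 mm below it when the pawl is down (clamp x = 15 mm, z = 83 mm).
- pawl_hinge (a point): Hinge axis of the pawl, parallel to the clamp's y axis, 50 mm above the bench. The tab moves on an arc about it: the tab's point is 70 mm towards the clamp's -x and 33 mm above it when down.
- cell: Sample cell: yellow block 100 x 44 x 36 mm (local x, y, z), about 0.35 kg, with a round glass window on its top. Origin at the centre of its underside, z up through the window. In the clamp its long side lies along the clamp's x and its centre at clamp x = -99 mm.
- tray: White shallow tray with a black mat, 160 x 100 mm outside (local x, y), fixed to the bench. Origin under its centre. Floor 5 mm above the bench, rim 5 mm thick and 14 mm high; inside 150 x 90 mm, so the cell fits only lengthwise (along the tray's x, either way round).
- petri: Bystander: closed pale petri dish, 90 mm across, 16 mm high. Origin at its underside's centre.
- slide_box: Bystander: blue box 35 x 85 x 32 mm. Origin at its underside's centre.
- reagent: Bystander: amber bottle, 68 mm across, 140 mm high. Origin at its underside's centre.
- beaker: Bystander: glass beaker, 72 mm across, 85 mm high. Origin at its underside's centre.
- driver: Bystander: screwdriver lying on the bench. Origin at its underside's centre.
- powder_jar: Bystander: white jar with black cap, 70 mm across, 80 mm high. Origin at its underside's centre.
Not all that is in view belongs to the job. Of the things like the tray, leave any that is pink; of the rest the smaller one is meant.

How it is judged:
On the way, in this order (a step that is already met when the one before it is completed fails the run):
1. the pawl is lifted clear of the teeth while the bar is still clamped (value of joint pawl above 0.2 rad and value of joint clamp_bar below 0.01 m), for 0.1 s.
2. the clamp bar is slid back (value of joint clamp_bar above 0.035 m), for 0.1 s.
3. the cell is lifted out of the open clamp (height (world z) of cell above 0.03 m and value of joint clamp_bar above 0.03 m), for 0.1 s.
At the end, for the whole second after the job is handed in: The cell rests flat on the tray's floor inside the rim (within 27 mm of the tray's centre along it and 25 mm across, underside less than 4 mm above the floor, tilt under 0.06 rad, window up), at rest; the bar is still more than 30 mm back and the pawl still up (over 0.15 rad) (x of cell in the frame of tray between -0.027 and 0.027 m and y of cell in the frame of tray between -0.025 and 0.025 m and z of cell in the frame of tray below 0.009 m and angle between cell's own z axis and vertical below 0.06 rad and linear speed of cell below 0.02 m/s and value of joint clamp_bar above 0.03 m and value of joint pawl above 0.15 rad); the robot touches nothing.
It fails at once if the cell is pulled out while the clamp bar is still forward (less than 30 mm back) (height (world z) of cell above 0.03 m and value of joint clamp_bar below 0.03 m).
It fails at once if the cell is dropped (moves faster than 0.6 m/s with no finger on it) (linear speed of cell above 0.6 m/s and contact force between cell and the fingers below 0.05 N).
It fails at once if a bystander is shifted by more than 40 mm (distance of any of petri, slide_box, reagent, beaker, driver, powder_jar from where it was at the start of the episode above 0.04 m).
It also fails if it takes over 67 s, if anything falls off the work surface, if the arm or the gripper's body presses on something with over 40 N, if the wrist force passes 120 N, or if a joint passes its speed limit or range.

## Working session

There is one attempt and no reset: what is moved stays moved. The work goes in short steps, Python scripts to look and compute and a tool call to move; the robot and the scene stay as the last step left them, time stands still between calls to the robot, and variables do not carry over. Pictures are saved under pics/ and viewed, at most 10 in all, crops included, and the job is handed in when it is done.

Besides the shell and the picture viewer there is one more tool, called after "Emit:" as name(argument=value, ...), one argument or row to a line, values as JSON. move_arm: Moves the arm, as the interface text tells. Its arguments: {"type":"object","properties":{"commands":{"type":"array","items":{"type":"array","items":{"type":"array","items":{"type":"number"}}}},"squeeze":{"type":"number"}},"required":["commands"]}

```bash
mkdir -p pics; ls; cat > h.py <<'E'
import numpy as np, cv2
from station import bot, imaging
def snap(n,f):
    im=imaging.read_camera(n); cv2.imwrite(f'pics/{f}.png',im[:,:,::-1]); return im
def ray(n,uv,z,T=None):
    c=imaging.calibration(n); K=np.array(c['intrinsics']); E=np.array(c['extrinsics']) if T is None else T
    d=E[:3,:3]@np.linalg.inv(K)@np.array([uv[0],uv[1],1.]); o=E[:3,3]
    return o+d*(z-o[2])/d[2]
E
python3 - <<'E'
from h import *
a=snap('scene','s0'); b=snap('side','d0')
o=bot.get_obs(); print(o['t'],o['eef_pos'],o['tool_rot'])
for n in('scene','side'): print(np.round(imaging.calibration(n)['extrinsics'],3).tolist())
print(imaging.calibration('wrist'))
E
```

```text
pics
0.1 [6.74475703e-01 2.05129856e-06 2.30457821e-01] [-5.26211009e-04  7.07090922e-01  7.07122191e-01 -5.98747575e-04]
[[-0.372, 0.622, -0.69, 1.378], [0.928, 0.235, -0.289, 0.307], [-0.017, -0.747, -0.664, 0.898], [0.0, 0.0, 0.0, 1.0]]
[[0.908, -0.319, 0.271, 0.181], [-0.419, -0.706, 0.572, -0.774], [0.009, -0.633, -0.774, 1.049], [0.0, 0.0, 0.0, 1.0]]
{'intrinsics': array([[289.56629311,   0.        , 317.49652734],
       [  0.        , 289.56629311, 196.47798279],
       [  0.        ,   0.        ,   1.        ]]), 'mount': array([[-3.03886951e-04, -9.49948369e-01, -3.12406791e-01,
         7.98389315e-02],
       [ 9.99999494e-01, -5.88239986e-04,  8.15957994e-04,
         3.93327138e-04],
       [-9.58888132e-04, -3.12406385e-01,  9.49948068e-01,
        -1.42048257e-01],
       [ 0.00000000e+00,  0.00000000e+00,  0.00000000e+00,
         1.00000000e+00]])}
```

View pics/s0.png

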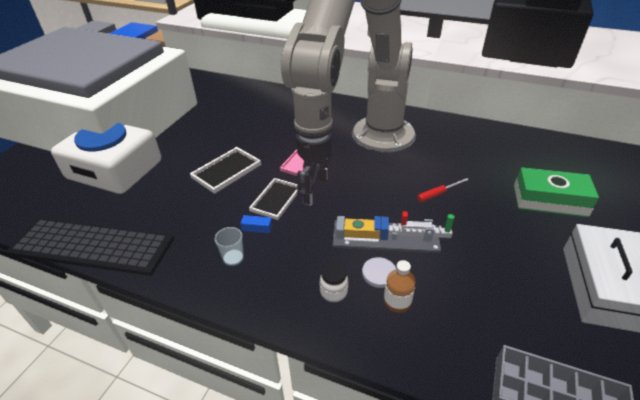

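View pics/d0.png

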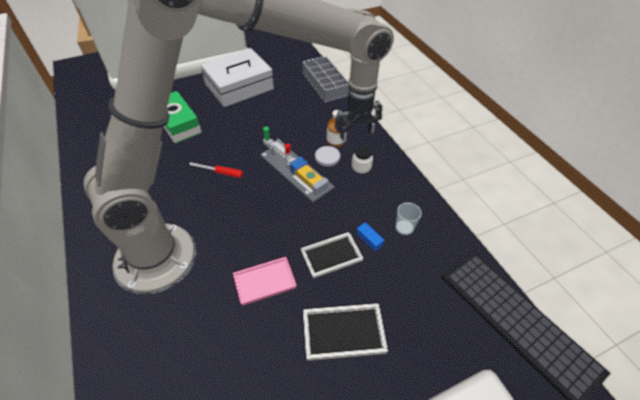

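The scene view shows the clamp at about (390,235): yellow cell (361,229), red tab (405,217), green post (450,222). The smaller white tray is at (275,198) in the scene view and (332,255) in the side view. The larger white tray and the pink one are decoys.

```bash
cat >> h.py <<'E'
def blob(im,lo,hi,box=None):
    "HSV mask; returns mask of largest blob in box (u0,v0,u1,v1)"
    h=cv2.cvtColor(im,cv2.COLOR_RGB2HSV); m=cv2.inRange(h,np.array(lo),np.array(hi))
    if box is not None:
        b=np.zeros_like(m); b[box[1]:box[3],box[0]:box[2]]=255; m&=b
    n,l,s,c=cv2.connectedComponentsWithStats(m)
    if n<2: return None
    i=1+s[1:,4].argmax(); return (l==i).astype(np.uint8),s[i],c[i]
def tri(p,q,n1='scene',n2='side'):
    A=[];B=[]
    for n,uv in((n1,p),(n2,q)):
        c=imaging.calibration(n);E=np.array(c['extrinsics']);d=E[:3,:3]@np.linalg.inv(np.array(c['intrinsics']))@np.array([uv[0],uv[1],1.]);d/=np.linalg.norm(d)
        P=np.eye(3)-np.outer(d,d);A.append(P);B.append(P@E[:3,3])
    return np.linalg.lstsq(np.vstack(A),np.hstack(B),rcond=None)[0]
E
python3 - <<'E'
from h import *
a=cv2.imread('pics/s0.png')[:,:,::-1].copy(); b=cv2.imread('pics/d0.png')[:,:,::-1].copy()
cols={'green':((45,100,40),(80,255,255)),'red':((0,150,80),(6,255,255)),'yellow':((15,140,100),(30,255,255)),'blue':((100,120,60),(125,255,255))}
bx={'scene':{'green':(435,205,465,245),'red':(395,205,415,230),'yellow':(335,210,385,245),'blue':(370,210,395,245)},
'side':{'green':(255,120,278,145),'red':(280,138,296,158),'yellow':(285,155,335,195),'blue':(280,150,320,180)}}
for k in cols:
    r={}
    for n,im in(('scene',a),('side',b)):
        r[n]=blob(im,*cols[k],bx[n][k]); print(k,n,r[n][1],r[n][2].round(1))
    print(k,tri(r['scene'][2],r['side'][2]).round(3))
for n,im,box in(('scene',a,(245,175,306,220)),('side',b,(297,230,367,280))):
    g=blob(im,(0,0,120),(180,70,255),box); 
    r=cv2.minAreaRect(cv2.findContours(g[0],0,2)[0][0]); bp=cv2.boxPoints(r)
    print(n,g[1],bp.round(0).tolist()); 
    q=cv2.approxPolyDP(cv2.convexHull(cv2.findContours(g[0],0,2)[0][0]),4,True)[:,0]
    print(q.tolist(),[ray(n,p,.014)[:2].round(3).tolist() for p in q])
E
```

```text
green scene [445 214  10  18 119] [449.2 221.7]
green side [262 126   8  14  75] [266.  132.1]
green [0.482 0.314 0.076]
red scene [402 212   6  12  49] [404.3 216.8]
red side [285 145   5   8  28] [287.3 148.2]
red [0.518 0.196 0.085]
yellow scene [345 218  34  20 451] [360.4 228.6]
yellow side [296 166  25  21 211] [306.8 175.4]
yellow [0.55  0.087 0.033]
blue scene [374 216  15  23 249] [381.8 225. ]
blue side [290 156  18  17 146] [297.9 163.2]
blue [0.536 0.141 0.051]
scene [249 178  48  41 395] [[248.0, 208.0], [278.0, 170.0], [301.0, 188.0], [270.0, 226.0]]
[[296, 184], [295, 194], [277, 218], [250, 210], [273, 178]] [[0.416, -0.18], [0.463, -0.163], [0.582, -0.168], [0.58, -0.261], [0.414, -0.265]]
side [301 232  62  45 657] [[300.0, 248.0], [352.0, 229.0], [363.0, 259.0], [311.0, 278.0]]
[[348, 232], [362, 259], [313, 276], [301, 248]] [[0.575, -0.17], [0.568, -0.275], [0.41, -0.266], [0.416, -0.163]]
```

Emit:
move_arm(
  commands=[
    [[0.04,-0.032,0,0,0,0,0.06],[0.04,-0.032,0,0,0,0,0.06],[0.04,-0.032,0,0,0,0,0.06],[0.04,-0.032,0,0,0,0,0.06],[0.04,-0.031,0,0,0,0,0.06],[0,0,0,0,0,-8.4,0.06],[0,0,0,0,0,-8.4,0.06],[0,0,0,0,0,0,0.06],[0,0,0,0,0,0,0.06]],
  ],
  squeeze=40,
)

```text
t: 1.23
eef_pos: [0.516, 0.1997, 0.2311]
tool_rot: [-0.0, 0.598, 0.802, -0.0]
contact_force: [0.6, -0.7, -1.0]
gripper_width: 0.703
grasp_force: 0.0
```

```bash
cat >> h.py <<'E'
from scipy.spatial.transform import Rotation as R
def toolT(o):
    w,x,y,z=o['tool_rot']; T=np.eye(4); T[:3,:3]=R.from_quat([x,y,z,w]).as_matrix(); T[:3,3]=o['eef_pos']; return T
def wrist(f):
    o=bot.get_obs(); T=toolT(o)@np.array(imaging.calibration('wrist')['mount']); return snap('wrist',f),T,o
E
python3 - <<'E'
from h import *
im,T,o=wrist('w1'); np.save('w1.npy',T); print(o['t'],o['eef_pos'],toolT(o)[:3,:3].round(3).tolist(),o['contact_force'])
E
```

```text
1.225 [0.51599217 0.19973178 0.23109332] [[-0.286, 0.958, -0.0], [0.958, 0.286, -0.0], [-0.0, -0.0, -1.0]] [ 0.55438699 -0.68159084 -0.96449743]
```

View pics/w1.png

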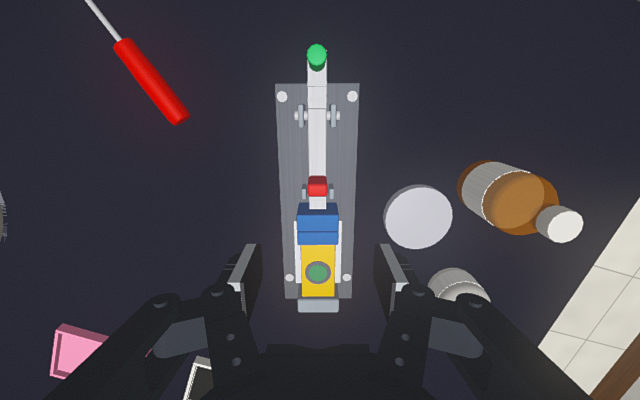

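The wrist view is well aligned with the clamp: post top at (317,53), red tab (317,186), cell window (318,272), petri (418,217). The bottle is at (500,200) and clear of the clamp.

```bash
python3 - <<'E'
from h import *
im=cv2.imread('pics/w1.png')[:,:,::-1].copy(); T=np.load('w1.npy')
V=cv2.cvtColor(im,cv2.COLOR_RGB2HSV)[:,:,2]
g=blob(im,(45,80,150),(85,255,255),(295,30,340,80)); print('post',g[1],g[2]); post=ray('wrist',g[2],.096,T)
m=blob(im,(0,120,60),(8,255,255),(300,165,335,205)); print('red',m[1],m[2]); print([(v,int(V[v,317])) for v in range(174,200,2)])
y=blob(im,(15,120,120),(32,255,255),(290,235,345,305)); print('yel',y[1],y[2])
r=cv2.minAreaRect(np.argwhere(y[0])[:,::-1].astype(np.float32)); print(r)
print('post',post)
w=blob(im,(35,30,40),(90,255,255),(300,255,340,290)); print('win',w[1],w[2]); win=ray('wrist',w[2],.048,T); print(win)
d=post-win; print('len',np.hypot(d[0],d[1]),'ang',np.degrees(np.arctan2(d[1],d[0])))
u=d[:2]/np.hypot(d[0],d[1]); print('origin from post',post[:2]-.138*u,'from win',win[:2]+.099*u)
for n,p,z in(('redtop',(317,178),.098),('redbot',(317,186),.098),('petri',(418,217),.016),('jaw back',(318,204),.06)): 
    q=ray('wrist',p,z,T); print(n,q, 'clampx',(q[:2]-(post[:2]-.138*u))@u)
for n,p,z in (('jar',(333,283),.04),('bottle',(400,285),.06)): print(n,ray('scene',p,z))
E
```

```text
post [307  44  20  22 325] [316.19692308  54.37846154]
red [308 184  19  12 209] [316.83253589 189.71291866]
[(174, 231), (176, 126), (178, 124), (180, 126), (182, 125), (184, 190), (186, 230), (188, 236), (190, 233), (192, 230), (194, 230), (196, 165), (198, 225)]
yel [ 301  245   34   52 1251] [317.75539568 269.46522782]
((317.5, 270.5), (51.0, 33.0), 90.0)
post [0.48155419 0.31288619 0.096     ]
win [309 265  19  17 250] [317.612 272.6  ]
[0.55402373 0.07434878 0.048     ]
len 0.2493028932539737 ang 106.89919385484976
origin from post [0.52166924 0.18084535] from win [0.52524555 0.16907373]
redtop [0.51360542 0.20759924 0.098     ] clampx 0.027942654132384837
redbot [0.51593076 0.19978287 0.098     ] clampx 0.019787861724172368
petri [0.6635854 0.1742265 0.016    ] clampx -0.04758646675208896
jaw back [0.52626756 0.16893756 0.06      ] clampx -0.01273026574636958
jar [0.76580552 0.080312   0.04      ]
bottle [0.7275022  0.23874026 0.06      ]
```

Emit:
move_arm(
  commands=[
    [[-0.004,0,0.043,0,0,0,0.06],[0,0,0.043,0,0,0,0.05],[0,0,0.043,0,0,0,0.05],[0,0,0.038,0,0,0,0.05],[0,0,0,0,0,0,0.05],[0,0,0,0,0,0,0.01],[0,0,0,0,0,0,0.01],[0,0,0,0,0,0,0.01],[0,0,0,0,0,0,0.01],[0,0,0,0,0,0,0.01]],
  ],
  squeeze=40,
)

```text
t: 2.52
eef_pos: [0.5168, 0.1961, 0.0662]
tool_rot: [0.0, 0.597, 0.803, 0.0]
contact_force: [-4.6, -1.3, 6.2]
gripper_width: 0.228
grasp_force: 39.1
```

Emit:
move_arm(
  commands=[
    [[0.0018,0,-0.0034,0,0,0,0.01],[0.0018,0,-0.0034,0,0,0,0.01],[0.0043,0,-0.0064,0,0,0,0.01],[0.005,0,-0.006,0,0,0,0.01],[0.0055,0,-0.0055,0,0,0,0.01],[0.006,0,-0.0048,0,0,0,0.01],[0.0065,0,-0.0043,0,0,0,0.01],[0.0068,0,-0.0035,0,0,0,0.01],[0,0,0,0,0,0,0.01],[0,0,0,0,0,0,0.01]],
  ],
)

```text
t: 3.78
eef_pos: [0.5056, 0.2328, 0.1022]
tool_rot: [-0.0, 0.596, 0.803, -0.0]
contact_force: [-4.1, -3.8, -1.6]
gripper_width: 0.228
grasp_force: 39.8
```

```bash
python3 - <<'E'
from h import *
im,T,o=wrist('w2'); np.save('w2.npy',T)
E
```

```text
(no output)
```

View pics/w2.png

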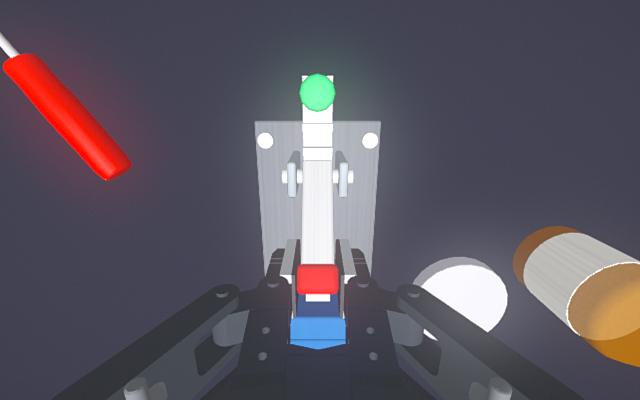

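The red tab sits between the pads, raised, at (317,278), with the lever up and the bar still clamped. Next I release it and go to the post.

Emit:
move_arm(
  commands=[
    [[0,0,0,0,0,0,0.05],[0,0,0,0,0,0,0.05],[0,0,0,0,0,0,0.05],[0,0,-0.035,0,0,0,0.05],[0,0,-0.035,0,0,0,0.05],[0.042,0,0,0,0,0,0.05],[0.042,0,0,0,0,0,0.05],[0,0,0,0,0,0,0.05],[0,0,0.04,0,0,0,0.05],[0,0,0.04,0,0,0,0.05],[0,0,0.035,0,0,0,0.05],[0,0,0,0,0,0,0.05],[0,0,0,0,0,0,0.005],[0,0,0,0,0,0,0.005],[0,0,0,0,0,0,0.005],[0,0,0,0,0,0,0.005],[0,0,0,0,0,0,0.005]],
  ],
  squeeze=60,
)

```text
t: 5.95
eef_pos: [0.4813, 0.3128, 0.0584]
tool_rot: [-0.0, 0.596, 0.803, -0.0]
contact_force: [-4.7, -2.2, 7.2]
gripper_width: 0.195
grasp_force: 58.2
```

Emit:
move_arm(
  commands=[
    [[0.006,0,0,0,0,0,0.005],[0.01,0,0,0,0,0,0.005],[0.01,0,0,0,0,0,0.005],[0.01,0,0,0,0,0,0.005],[0.01,0,0,0,0,0,0.005],[0.005,0,0,0,0,0,0.005],[0,0,0,0,0,0,0.005],[0,0,0,0,0,0,0.005]],
  ],
)

```text
t: 6.95
eef_pos: [0.4667, 0.3606, 0.0584]
tool_rot: [0.0, 0.596, 0.803, -0.001]
contact_force: [-4.2, -5.0, 7.6]
gripper_width: 0.194
grasp_force: 58.6
```

Emit:
move_arm(
  commands=[
    [[0,0,0,0,0,0,0.05],[0,0,0,0,0,0,0.07],[0,0,0,0,0,0,0.07],[0,0,-0.05,0,0,0,0.07],[0,0,-0.05,0,0,0,0.075],[0,0,-0.05,0,0,0,0.075],[-0.045,0,0,0,0,0,0.075],[-0.045,0,0,0,0,0,0.075],[-0.045,0.001,0,0,0,0,0.075],[-0.045,0,0,0,0,0,0.075],[-0.045,0.001,0,0,0,0,0.075],[0,0,0,0,0,0,0.075],[0,0,0,0,0,0,0.075]],
  ],
)

```text
t: 8.57
eef_pos: [0.5341, 0.1473, 0.2067]
tool_rot: [-0.0, 0.596, 0.803, 0.0]
contact_force: [-1.1, -0.4, -0.1]
gripper_width: 0.877
grasp_force: 0.0
```

```bash
python3 - <<'E'
from h import *
im,T,o=wrist('w3'); np.save('w3.npy',T); print(o['t'],o['eef_pos'])
E
```

```text
8.575 [0.53408245 0.14731036 0.20666174]
```

View pics/w3.png

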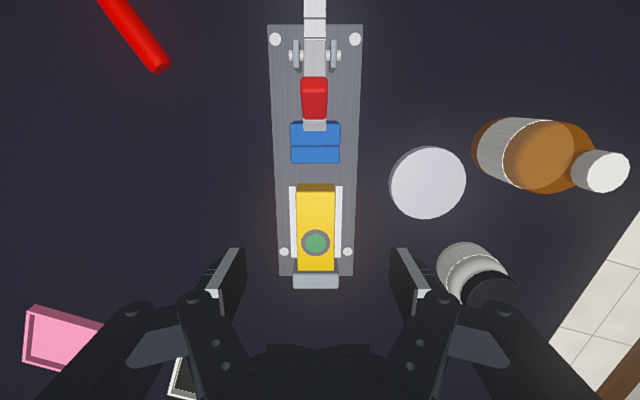

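The pawl stands raised at (315,97), the blue jaw is back, and the cell spans (296–336, 184–271), free of the lip.

```bash
python3 - <<'E'
from h import *
im=cv2.imread('pics/w3.png')[:,:,::-1].copy(); T=np.load('w3.npy'); V=cv2.cvtColor(im,cv2.COLOR_RGB2HSV)[:,:,2]
print(V[180:200,305],V[264:276,305]); print(V[225,292:340])
tl=np.array([.53408,.14731]); ux=np.array([-.2890,.957]); uy=np.array([.957,.289])
for p in((315.5,192),(315.5,271),(297,225),(335,225),(298,200),(334,262)):
    q=ray('wrist',p,.048,T); print(p,q[:2].round(4),'tool d',((q[:2]-tl)@ux).round(4),((q[:2]-tl)@uy).round(4))
E
```

```text
[133 133 134 130 132 134 132 134 133 131 131 171 224 250 247 245 245 245
 245 245] [232 232 232 231 233 235 200 103  97 131 164 177]
[231 228 231 238 191 232 242 241 241 241 241 241 241 241 241 241 240 241
 241 241 241 241 241 241 241 241 241 241 241 241 241 241 241 241 241 241
 241 241 241 241 242 235 202 245 235 232 228 228]
(315.5, 192) [0.5366 0.1334] tool d -0.014 -0.0016
(315.5, 271) [0.5649 0.0388] tool d -0.1128 -0.0019
(297, 225) [0.5278 0.09  ] tool d -0.053 -0.0226
(335, 225) [0.5689 0.1024] tool d -0.0531 0.0203
(298, 200) [0.5208 0.1191] tool d -0.0232 -0.0208
(334, 262) [0.5823 0.0568] tool d -0.1006 0.02
```

Emit:
move_arm(
  commands=[
    [[-0.032,-0.001,0,0,0,0,0.075],[-0.031,0,0.01,0,0,0,0.075],[0,0,0.05,0,0,0,0.075],[0,0,0.05,0,0,0,0.075],[0,0,0.045,0,0,0,0.075],[0,0,0.02,0,0,0,0.075],[0,0,0.012,0,0,0,0.075],[0,0,0,0,0,0,0.075],[0,0,0,0,0,0,0.03],[0,0,0,0,0,0,0.03],[0,0,0,0,0,0,0.03],[0,0,0,0,0,0,0.03],[0,0,0,0,0,0,0.03]],
  ],
  squeeze=50,
)

```text
t: 10.25
eef_pos: [0.552, 0.0863, 0.0208]
tool_rot: [0.0, 0.596, 0.803, 0.001]
contact_force: [-1.5, -0.0, 6.6]
gripper_width: 0.509
grasp_force: 53.2
```

Emit:
move_arm(
  commands=[
    [[0,0,-0.005,0,0,0,0.03],[0,0,-0.01,0,0,0,0.03],[0,0,-0.02,0,0,0,0.03],[0,0,-0.025,0,0,0,0.03],[0,0,-0.03,0,0,0,0.03],[0,0,-0.035,0,0,0,0.03],[0,0,-0.03,0,0,0,0.03],[0,0,-0.015,0,0,0,0.03],[0,0,0,0,0,0,0.03],[0,0,0,0,0,0,0.03]],
  ],
)

```text
t: 11.5
eef_pos: [0.5505, 0.0859, 0.1883]
tool_rot: [-0.001, 0.596, 0.803, -0.001]
contact_force: [-0.3, 0.4, -3.7]
gripper_width: 0.507
grasp_force: 52.1
```

```bash
python3 - <<'E'
from h import *
o=bot.get_obs(); print(o['q'].round(3) if hasattr(o['q'],'round') else o['q'],o['gripper_width'],o['contact_force'],o['eef_pos'])
E
```

```text
[-0.234  0.333 -0.04   1.881  0.016  0.93   0.012] 0.5072936015792568 [-0.29969225  0.42647253 -3.71219305] [0.55051306 0.08585862 0.18829365]
```

Emit:
move_arm(
  commands=[
    [[-0.02,-0.002,0,0,0,0,0.03],[-0.036,-0.003,0,0,0,0,0.03],[-0.038,-0.003,0,0,0,0,0.03],[-0.038,-0.004,0,0,0,0,0.03],[-0.038,-0.004,0,0,0,0,0.03],[-0.038,-0.004,0,0,0,0,0.03],[-0.038,-0.004,0,0,0,0,0.03],[-0.03,-0.002,0,0,0,0,0.03],[-0.015,0,0,0,0,0,0.03],[0,0,0,0,0,-5,0.03],[0,0,0,0,0,-10,0.03],[0,0,0,0,0,-10,0.03],[0,0,0,0,0,-10,0.03],[0,0,0,0,0,-10,0.03],[0,0,0,0,0,-10,0.03],[0,0,0,0,0,-10,0.03],[0,0,0,0,0,-5,0.03],[0,0,0,0,0,0,0.03],[0,0,0,0,0,0,0.03]],
  ],
)

```text
t: 13.88
eef_pos: [0.6105, -0.1994, 0.1891]
tool_rot: [-0.0, 0.028, 1.0, 0.0]
contact_force: [-0.3, -0.1, -3.4]
gripper_width: 0.512
grasp_force: 51.9
```

```bash
python3 - <<'E'
from h import *
im,T,o=wrist('w4'); np.save('w4.npy',T); print(o['t'],o['eef_pos'],toolT(o)[:3,:3].round(3).tolist())
E
```

```text
13.875 [ 0.61052232 -0.19938903  0.18907827] [[-0.998, 0.057, -0.001], [0.057, 0.998, 0.001], [0.001, 0.0, -1.0]]
```

View pics/w4.png

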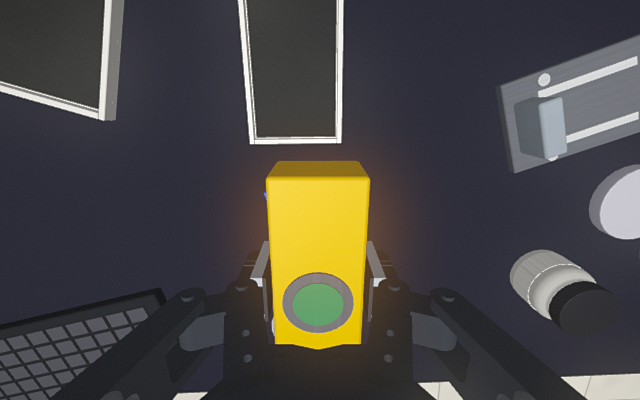

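The held cell is level and square in the pads. The tray is ahead, with its near corners at about (250,143) and (342,143) and the far end out of frame.

```bash
python3 - <<'E'
from h import *
im=cv2.imread('pics/w4.png')[:,:,::-1].copy(); T=np.load('w4.npy'); 
m=blob(im,(0,0,140),(180,60,255),(225,0,360,158))[0]
# inner (mat) edges are the inner rim top
for v in(10,40,80,120):
    u=np.flatnonzero(m[v]); gaps=np.flatnonzero(np.diff(u)>20); print(v,u[0],u[gaps],u[gaps+1],u[-1])
    L,Rr=ray('wrist',(u[0],v),.014,T),ray('wrist',(u[-1]+1,v),.014,T); print(L[:2].round(4),Rr[:2].round(4),np.linalg.norm(L-Rr).round(4),((L+Rr)/2)[:2].round(4))
for c in(270,295,325):
    v=np.flatnonzero(m[:,c]); print(c,v[v>100],ray('wrist',(c,v[-1]+1),.0,T)[:2].round(4),ray('wrist',(c,v[v>100][0]),.014,T)[:2].round(4))
E
```

```text
10 239 [246] [336] 342
[ 0.4444 -0.2649] [ 0.4501 -0.1661] 0.0989 [ 0.4473 -0.2155]
40 241 [248] [336] 342
[ 0.4699 -0.2666] [ 0.4756 -0.1669] 0.0998 [ 0.4727 -0.2167]
80 245 [251] [336] 341
[ 0.5063 -0.2676] [ 0.5119 -0.169 ] 0.0988 [ 0.5091 -0.2183]
120 248 [255] [335] 341
[ 0.5457 -0.2698] [ 0.5514 -0.1702] 0.0997 [ 0.5485 -0.22  ]
270 [137 138 139 140 141 142 143] [ 0.574  -0.2516] [ 0.5647 -0.2484]
295 [137 138 139 140 141 142 143] [ 0.5756 -0.2232] [ 0.5663 -0.2214]
325 [137 138 139 140 141 142] [ 0.5765 -0.1891] [ 0.5681 -0.1891]
```

Emit:
move_arm(
  commands=[
    [[0.015,-0.004,0,0,0,0,0.03],[0.03,-0.007,0,0,0,0,0.03],[0.035,-0.007,0,0,0,0,0.03],[0.024,-0.005,0,0,0,0,0.03],[0.01,-0.002,0.01,0,0,0.7,0.03],[0,0,0.03,0,0,0,0.03],[0,0,0.035,0,0,0,0.03],[0,0,0.035,0,0,0,0.03],[0,0,0.03,0,0,0,0.03],[0,0,0.015,0,0,0,0.03],[0,0,0.009,0,0,0,0.03],[0,0,0.005,0,0,0,0.03],[0,0,0,0,0,0,0.03],[0,0,0,0,0,0,0.03]],
  ],
)

```text
t: 15.68
eef_pos: [0.496, -0.2188, 0.0213]
tool_rot: [0.001, 0.034, 0.999, -0.0]
contact_force: [0.9, -0.4, -4.2]
gripper_width: 0.506
grasp_force: 51.7
```

Emit:
move_arm(
  commands=[
    [[0,0,0.002,0,0,-0.7,0.03],[0,0,0.002,0,0,-0.7,0.03],[0,0,0.001,0,0,0,0.03],[0,0,0.001,0,0,0,0.03],[0,0,0,0,0,0,0.03],[0,0,0,0,0,0,0.03]],
  ],
)

```text
t: 16.42
eef_pos: [0.4955, -0.2186, 0.0146]
tool_rot: [0.0, 0.022, 1.0, 0.0]
contact_force: [0.2, 1.0, -2.9]
gripper_width: 0.507
grasp_force: 51.7
```

Emit:
move_arm(
  commands=[
    [[0,0,0.0008,0,0,0,0.03],[0,0,0.0008,0,0,0,0.03],[0,0,0,0,0,0,0.03],[0,0,0,0,0,0,0.03]],
  ],
)

```text
t: 16.92
eef_pos: [0.4956, -0.2186, 0.0138]
tool_rot: [0.0, 0.022, 1.0, -0.0]
contact_force: [-2.1, 1.0, 6.0]
gripper_width: 0.502
grasp_force: 53.2
```

Contact with the tray floor (about 9 N of change). I release gently and rise.

Emit:
move_arm(
  commands=[
    [[0,0,0,0,0,0,0.047],[0,0,0,0,0,0,0.052],[0,0,0,0,0,0,0.056],[0,0,0,0,0,0,0.056],[0,0,-0.01,0,0,0,0.056],[0,0,-0.03,0,0,0,0.06],[0,0,-0.04,0,0,0,0.06],[0,0,-0.05,0,0,0,0.06],[-0.04,0,-0.05,0,0,0,0.06],[-0.05,0,0,0,0,0,0.06],[-0.04,0,0,0,0,0,0.06],[0,0,0,0,0,0,0.06],[0,0,0,0,0,0,0.06]],
  ],
)

```text
t: 18.55
eef_pos: [0.6234, -0.2243, 0.1918]
tool_rot: [-0.001, 0.022, 1.0, 0.0]
contact_force: [0.1, 0.5, -1.0]
gripper_width: 0.704
grasp_force: 0.0
```

```bash
python3 - <<'E'
from h import *
im=snap('side','d5'); im2=snap('scene','s5'); cv2.imwrite('pics/f.png',np.vstack([cv2.resize(im[110:290,220:440],None,fx=2,fy=1.6),cv2.resize(im2[150:310,220:480],(440,270))])[:,:,::-1])
o=bot.get_obs(); print(o['t'],o['eef_pos'],o['contact_force'])
E
```

```text
18.65 [ 0.62308182 -0.22463012  0.19192427] [-0.57654339  0.56832544  0.42428223]
```

View pics/f.png

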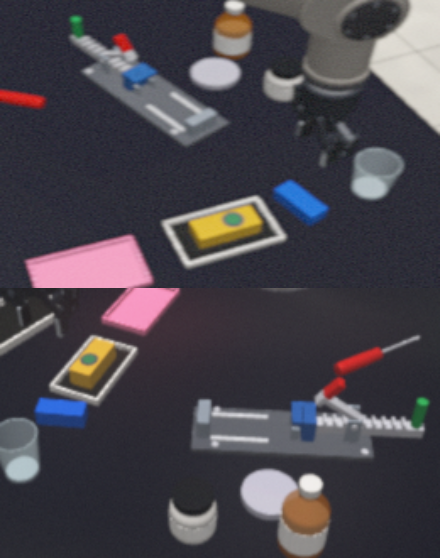

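The cell lies flat, window up, in the middle of the small white tray. The pawl is up, the bar is back, and the other things haven't moved.

```bash
python3 -c "
from station import bot
print(bot.hand_in())"
```

```text
the job is handed in; nothing more can be done
None
```

The job is handed in, but no verdict came back. The last pictures show the yellow cell flat and window up in the small white tray, the pawl up, the bar fully back and the other things in place, at 18.7 s of the 67 s allowed.

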